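# Find the tired spring mount of a vacuum pump and fold down its tag

### The arm

A 6-joint arm with a two-finger parallel gripper is mounted at the origin on the work surface. World frame = base frame: x ahead of the robot, y to its left, z up, the work surface at z = 0. Lengths are in m, angles in degrees, forces in N, time in s.
With the tool pointing down it reaches from about 0.35 to 0.875 m from the base axis. Payload 4.2 kg.
Tool frame: the origin (TCP) lies on the centre line of the jaws, within the pads' length; the fingertips stand 17 mm ahead of it and the grasp point (between the pads) lies 2 mm behind it; z points along the fingers, y is the direction in which the jaws open and shut (so a half turn about z gives the same grasp; the last joint's range is limited). The gripper opens to 87 mm and grips with 3 to 60 N. Pads are 19 mm wide; open, the fingers measure 117 mm over their backs; the gripper's body (75 mm by 190 mm) begins 51 mm behind the grasp point.
Start: joints at [-50.157, 22.042, 0.453, 0, -68.411, -14.817], TCP at [0.264, -0.566, 0.217] pointing down, gripper open.
Joint ranges: [-179.83, 179.83], [-69.29, 118.12], [-61.27, 80.66], [-181.25, 117.63], [-171.15, -9.14], [-177.46, 177.46]. Speed limits (degrees/s): [159.86, 159.86, 180, 180, 180, 180].

### API

Orientations are given as a 3x3 rotation matrix whose columns are the frame's x, y, z axes.
In Python, from station import * gives the robot as it stands.
- The arm moves only by the tool play_rows, never from a script. Its argument "targets" is a list that holds one entry, the list of rows, each a list of 5 numbers: the closure, from 0 (fully open) to 1 (shut), then the shift along the world's x, y, z in m, then the turn about the world's z in rad. In form: [[[gripper, x, y, z, twist], ...]]. A call has 1 to 5 rows; each row is the pose to reach, as a shift and turn from the pose commanded when the call began; what a row does not reach only later rows make up. A row lasts 1/12 s, in which the tool goes at most 41.7 mm and 7.16 degrees, less where a joint would pass 70% of its speed; a pose out of reach is approached as far as the arm can. A call with a gripper value outside its range is refused whole. The fingers move at their own pace and stop on an object; the grip force is fixed at half the most. Time passes only in rows, so rows that repeat a pose let the fingers close. It gives the time, the measured TCP pose, the force and the opening at its end, in the units of the state.
- sense(): the state, without advancing time (a new reading comes with each control period).
- capture(name): name is "scene" or "side" or "wrist"; returns the picture (420x560x3 uint8, blue, green, red); there is no depth.
- get_calibration(name): a dict with "camera_matrix" (3x3 intrinsics, pixels), "T" (4x4, takes a point from camera to world coordinates). Camera axes: x right, y up, looking along -z (the intrinsics and any distortion apply to the point x, -y, -z); pixel columns grow to the right and rows downward; lengths in m; the calibration is good to about 2 mm. A picture is of the moment at which its call begins: read the wrist's pose just before it. get_calibration takes no time and is no camera call; for the wrist camera it gives the pose at the moment of the call.
- finish_job(): hands the job in, once; it reports no verdict.
The state is a dict: "time_s": time; "joints": joint angles; "joint_velocities": joint speeds; "effort": joint torques, N m; "tcp_pos": TCP position; "ee_rot": TCP orientation; "wrist_force": force on the tool from outside, world axes, zero at the start; "moment": the same for the moment, N m; "gripper_width": opening from 0.0 (shut) to 1.0 (fully open).
Only numpy, scipy, OpenCV 4.12 (cv2) and the standard library are available. Lean on these libraries where they do the work, as an engineer would, in place of code of your own. Each camera call takes 0.05 s, during which the arm holds its last target. There are 200 camera calls.

### The job

The vacuum pump has been lifted off its three-point spring base to find the mount whose spring has gone soft. With a fingertip press each of the three round pads down by about 5 mm and let it up again, going from left to right as the robot sees them (left, middle, right); then push the hinged tag behind the softest one fully down flat, to mark that mount for replacement. Leave the other two tags standing and the loose things where they are, and finish with the hand clear.

Things in the scene. Friction and masses are not known exactly. Their poses are not given: they have to be found in the camera images.
- base: grey steel base plate screwed to the bench, 230 (x) by 280 (y) by 8 mm; origin at the centre of its underside. Its x axis points away from the robot (turned up to 0.35 rad either way), y to the robot's left, z up. Three spring mounts of the same look are bolted on it, left, middle and right; which of them is the soft one changes from start to start.
- place_left (a point): centre of the top of the left pad when up, 62 mm above the bench, x -70, y +100 mm from the base's origin; axes as base. The pad is a black rubber disc 50 mm across on a steel cap 56 mm across and a coil spring; it sinks straight down, up to 20 mm. This point is fixed to the base and does not sink.
- place_middle (a point): centre of the top of the middle pad when up, 62 mm above the bench, x +25, y 0 mm from the base's origin; axes as base. The pad is a black rubber disc 50 mm across on a steel cap 56 mm across and a coil spring; it sinks straight down, up to 20 mm. This point is fixed to the base and does not sink.
- place_right (a point): centre of the top of the right pad when up, 62 mm above the bench, x -70, y -100 mm from the base's origin; axes as base. The pad is a black rubber disc 50 mm across on a steel cap 56 mm across and a coil spring; it sinks straight down, up to 20 mm. This point is fixed to the base and does not sink.
- tagplace_left (a point): where to push the left mount's tag: on the tag's top once level, 53 mm behind (base +x) the pad's centre, 18 mm above the bench; fixed to the base. The tag is a white plastic plate 48 mm wide (along y), 44 long, 2 thick, on a steel hinge along y, 16 mm nearer the pad than this point; it slopes up away from the pad and swings away and down.
- tagplace_middle (a point): where to push the middle mount's tag: on the tag's top once level, 53 mm behind (base +x) the pad's centre, 18 mm above the bench; fixed to the base. The tag is a white plastic plate 48 mm wide (along y), 44 long, 2 thick, on a steel hinge along y, 16 mm nearer the pad than this point; it slopes up away from the pad and swings away and down.
- tagplace_right (a point): where to push the right mount's tag: on the tag's top once level, 53 mm behind (base +x) the pad's centre, 18 mm above the bench; fixed to the base. The tag is a white plastic plate 48 mm wide (along y), 44 long, 2 thick, on a steel hinge along y, 16 mm nearer the pad than this point; it slopes up away from the pad and swings away and down.
- pad_a (a joint): travel of one of the three pads, m: 0 up, 0.02 fully down; springs back. About 2 N sink the soft pad 5 mm, 4.5 to 6 N the other two. Which place this pad stands at changes from start to start and is not told; pad_a and tag_a belong to the same mount.
- pad_b (a joint): travel of one of the three pads, m: 0 up, 0.02 fully down; springs back. About 2 N sink the soft pad 5 mm, 4.5 to 6 N the other two. Which place this pad stands at changes from start to start and is not told; pad_b and tag_b belong to the same mount.
- pad_c (a joint): travel of one of the three pads, m: 0 up, 0.02 fully down; springs back. About 2 N sink the soft pad 5 mm, 4.5 to 6 N the other two. Which place this pad stands at changes from start to start and is not told; pad_c and tag_c belong to the same mount.
- tag_a (a joint): hinge of the tag of the mount with pad_a, rad: 0 sloping up at 35 degrees (free edge 42 mm above the bench), 0.61 pushed down level. Starts between 0 and 0.15; stays where it is left; 1 to 4 N from above move it.
- tag_b (a joint): hinge of the tag of the mount with pad_b, rad: 0 sloping up at 35 degrees (free edge 42 mm above the bench), 0.61 pushed down level. Starts between 0 and 0.15; stays where it is left; 1 to 4 N from above move it.
- tag_c (a joint): hinge of the tag of the mount with pad_c, rad: 0 sloping up at 35 degrees (free edge 42 mm above the bench), 0.61 pushed down level. Starts between 0 and 0.15; stays where it is left; 1 to 4 N from above move it.
- spanner: steel spanner 160 mm long lying on the bench to the left of the base, along its own x; loose, to be left alone; origin under its middle
- screwdriver: screwdriver 190 mm long lying on the bench to the right of the base, along its own x; loose, to be left alone; origin under its middle
- nut: steel hex nut, 24 mm across the flats, 13 mm high, lying loose on the base plate between the left and right mounts; to be left alone; origin at the centre of its underside
- flask: glass jar with a blue cap, 60 mm across, 120 mm high, standing on the bench beyond the base; loose, to be left alone; origin at the centre of its underside

How it is judged (in metres and radians):
On the way, in this order (a step that is already met when the one before it is completed fails the run):
1. the left pad is pressed down by more than 3 mm (value of joint any of pad_a, pad_b, pad_c above 0.003 m and horizontal distance between the grasp point and place_left below 0.065 m), for 0.05 s.
2. the middle pad is pressed down by more than 3 mm (value of joint any of pad_a, pad_b, pad_c above 0.003 m and horizontal distance between the grasp point and place_middle below 0.065 m), for 0.05 s.
3. the right pad is pressed down by more than 3 mm (value of joint any of pad_a, pad_b, pad_c above 0.003 m and horizontal distance between the grasp point and place_right below 0.065 m), for 0.05 s.
4. with the pads let up again, the tag of the softest mount is pushed down (within 0.09 rad of level) (value of joint tag_b above 0.52 rad and value of joint each of pad_a, pad_b, pad_c below 0.001 m), for 0.1 s.
At the end, for the whole second after the job is handed in: The tag of the softest mount lies within 0.09 rad of level, the other two tags still stand (turned down less than 0.25 rad), all pads are up (within 1 mm), and the spanner, screwdriver, nut and jar are within 20 mm of where they were (all of step 4 and value of joint each of tag_a, tag_c below 0.25 rad and distance of each of spanner, screwdriver, nut, flask from where it was at the start of the episode below 0.02 m); the robot touches nothing.
It fails at once if the tag of a mount that is not the softest is pushed down (value of joint any of tag_a, tag_c above 0.35 rad).
It fails at once if a loose thing is lifted, carried or knocked more than 20 mm from its place (distance of any of spanner, screwdriver, nut, flask from where it was at the start of the episode above 0.02 m).
It also fails if it takes over 54 s, if anything falls off the work surface, if the arm or the gripper's body presses on something with over 40 N, if the wrist force passes 120 N, or if a joint passes its speed limit or range.

## Working session

There is one attempt and no reset: what is moved stays moved. The work goes in short steps, Python scripts to look and compute and a tool call to move; the robot and the scene stay as the last step left them, time stands still between calls to the robot, and variables do not carry over. Pictures are saved under pics/ and viewed, on a budget of 10 in all, crops included, one or two more only if the job needs it, and the job is handed in when it is done.

Besides the shell and the picture viewer there is one more tool, called after "Request:" by a JSON object that holds its "op" and its "data". play_rows: Moves the arm, as the interface text tells. Its arguments: {"type":"object","properties":{"targets":{"type":"array","items":{"type":"array","items":{"type":"array","items":{"type":"number"}}}}},"required":["targets"]}

```bash
mkdir -p pics; python3 - <<'E'
from station import *
import cv2,numpy as np
s=sense();print(s['time_s'],s['tcp_pos'],s['ee_rot'],s['wrist_force'],s['gripper_width'])
a=capture("scene");b=capture("side")
cv2.imwrite('pics/scene.png',a);cv2.imwrite('pics/side.png',b)
for n in("scene","side"):
    c=get_calibration(n);print(n,c)
E
```

```text
0.0 [ 0.2641492  -0.56576098  0.21556111] [[-9.06201652e-01 -4.22844618e-01 -9.97679946e-04]
 [-4.22845787e-01  9.06199587e-01  1.93608868e-03]
 [ 8.54324755e-05  2.17635152e-03 -9.99997628e-01]] [-0.3140417  -0.38037399 -0.72925406] 0.9993260860090435
scene {'camera_matrix': array([[485.54693841,   0.        , 278.53429466],
       [  0.        , 485.54693841, 206.51237516],
       [  0.        ,   0.        ,   1.        ]]), 'T': array([[-0.62387807, -0.49766617,  0.60258156,  1.09305067],
       [ 0.78150208, -0.39180737,  0.48553217,  0.47422803],
       [-0.00553703,  0.77383161,  0.63336717,  0.62259056],
       [ 0.        ,  0.        ,  0.        ,  1.        ]])}
side {'camera_matrix': array([[471.19779627,   0.        , 275.13567339],
       [  0.        , 471.19779627, 209.84618749],
       [  0.        ,   0.        ,   1.        ]]), 'T': array([[-0.97320249,  0.13602464, -0.18540282,  0.42482765],
       [-0.22866326, -0.48729846,  0.84276528,  0.74711365],
       [ 0.02429034,  0.86257609,  0.50534392,  0.52341728],
       [ 0.        ,  0.        ,  0.        ,  1.        ]])}
```

View pics/scene.png

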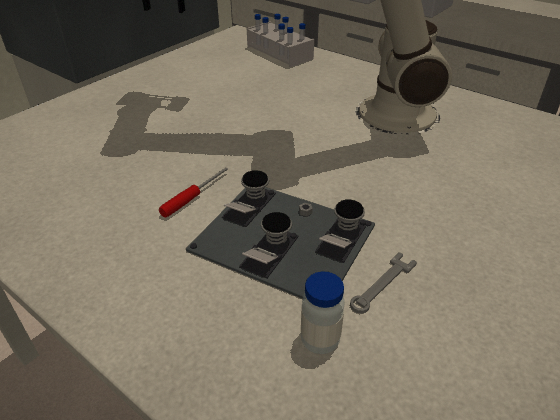

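View pics/side.png

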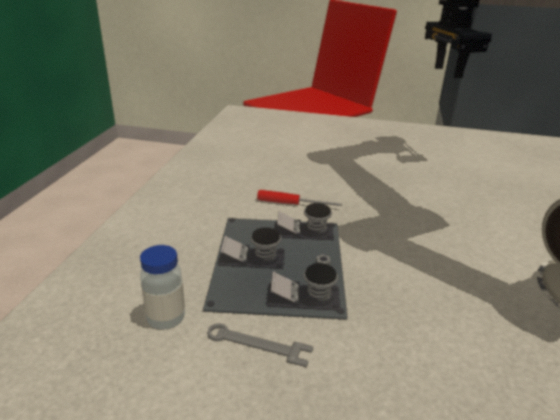

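Both views show the three black pads: scene left (349,210), middle (276,224), right (255,180); side (321,275), (266,238), (318,211). The tags stand white behind them, with the jar, nut, spanner and screwdriver around. Next I triangulate the disc centres.

```bash
cat > h.py <<'E'
import cv2,numpy as np
from station import *
def ray(n,px,c=None):
    c=c or get_calibration(n);K=c['camera_matrix'];T=c['T']
    d=np.linalg.inv(K)@[px[0],px[1],1];d=T[:3,:3]@[d[0],-d[1],-d[2]]
    return T[:3,3],d/np.linalg.norm(d)
def tri(rs):
    A=sum(np.eye(3)-np.outer(d,d) for o,d in rs);b=sum((np.eye(3)-np.outer(d,d))@o for o,d in rs)
    p=np.linalg.solve(A,b);return p,[np.linalg.norm(np.cross(p-o,d)) for o,d in rs]
def plane(r,z): o,d=r;return o+d*(z-o[2])/d[2]
def disc(img,g,r=14,th=28):
    m=np.uint8(img.max(2)<th)*255
    w=np.zeros_like(m);cv2.circle(w,g,r+6,255,-1);m&=w
    n,l,st,ce=cv2.connectedComponentsWithStats(m)
    k=1+np.argmax(st[1:,4])
    x,y,ww,hh,a=st[k]; c=max(cv2.findContours(np.uint8(l==k),0,1)[0],key=len)
    return cv2.fitEllipse(cv2.convexHull(c)),a
E
python3 - <<'E'
from h import *
S=cv2.imread('pics/scene.png');D=cv2.imread('pics/side.png')
G={'left':((349,209),(321,275)),'mid':((276,222),(266,238)),'right':((255,180),(318,211))}
P={}
for k,(a,b) in G.items():
    ea,na=disc(S,a);eb,nb=disc(D,b)
    print(k,np.round(ea[0],1),np.round(ea[1],1),na,np.round(eb[0],1),np.round(eb[1],1),nb)
    p,e=tri([ray('scene',ea[0]),ray('side',eb[0])]);P[k]=p
    print(np.round(p,4),np.round(e,4),plane(ray('scene',ea[0]),.062).round(4),plane(ray('side',eb[0]),.062).round(4))
v=P['left']-P['right'];print(np.linalg.norm(v[:2]),'yaw',np.arctan2(-v[0],v[1]))
m=(P['left']+P['right'])/2;f=P['mid']-m;print(np.linalg.norm(f[:2]),np.arctan2(f[1],f[0]))
E
```

```text
Traceback (most recent call last):
  File "h.py", line 15, in disc
    k=1+np.argmax(st[1:,4])
        ~~~~~~~~~^^^^^^^^^^
ValueError: attempt to get argmax of an empty sequence
```

Probably the side view is blurrier and lighter; I'll use an Otsu-like local threshold.

```bash
cat > m.py <<'E'
from h import *
S=cv2.imread('pics/scene.png');D=cv2.imread('pics/side.png')
G={'left':((349,209),(321,275)),'mid':((276,222),(266,238)),'right':((255,180),(318,211))}
P={}
for k,(a,b) in G.items():
    ta=int(S[a[1],a[0]].max())+14;tb=int(D[b[1],b[0]].max())+14
    ea,na=disc(S,a,th=ta);eb,nb=disc(D,b,th=tb)
    print(k,ta,tb,np.round(ea[0],1),np.round(ea[1],1),na,np.round(eb[0],1),np.round(eb[1],1),nb)
    p,e=tri([ray('scene',ea[0]),ray('side',eb[0])]);P[k]=p
    print(np.round(p,4),np.round(e,4),plane(ray('scene',ea[0]),.062).round(4),plane(ray('side',eb[0]),.062).round(4))
v=P['left']-P['right'];print(np.linalg.norm(v[:2]),'yaw',np.arctan2(-v[0],v[1]))
m=(P['left']+P['right'])/2;f=P['mid']-m;print(np.linalg.norm(f[:2]),np.arctan2(f[1],f[0]))
E
python3 m.py
```

```text
left 29 48 [349.2 208.7] [18.6 26.9] 405 [320.2 273.3] [19.6 29.8] 467
[0.4806 0.1462 0.0576] [0.0002 0.0002] [0.4856 0.1489 0.062 ] [0.48   0.1516 0.062 ]
mid 25 51 [276.  221.9] [20.  27.6] 440 [268.5 234.5] [16.6 33.5] 395
[0.5881 0.0605 0.0561] [0.0025 0.0025] [0.5958 0.0676 0.062 ] [0.5858 0.0651 0.062 ]
right 25 54 [254.5 178.3] [16.1 24.6] 317 [317.4 210.2] [12.6 22.4] 231
[ 0.5155 -0.0516  0.0571] [0. 0.] [ 0.5206 -0.047   0.062 ] [ 0.5145 -0.0432  0.062 ]
0.20086661577444323 yaw 0.17478654152559692
0.09100850435582045 0.14621761078137752
```

Request:
{"op": "play_rows", "data": {"targets": [[[1, 0.014, 0.038, 0.01, -0.05], [1, 0.028, 0.076, 0.02, -0.1], [1, 0.042, 0.114, 0.03, -0.16], [1, 0.056, 0.152, 0.04, -0.21], [1, 0.07, 0.19, 0.04, -0.265]]]}}

```text
time_s: 0.52
tcp_pos: [0.3352, -0.3753, 0.2583]
ee_rot: [[-0.986, -0.168, 0.002], [-0.168, 0.986, -0.002], [-0.002, -0.003, -1.0]]
wrist_force: [1.8, -0.0, -0.4]
gripper_width: 0.709
```

Request:
{"op": "play_rows", "data": {"targets": [[[1, 0.014, 0.038, 0, 0], [1, 0.028, 0.076, 0, 0], [1, 0.042, 0.114, 0, 0], [1, 0.056, 0.152, 0, 0], [1, 0.07, 0.19, 0, 0]]]}}

```text
time_s: 0.93
tcp_pos: [0.4043, -0.1843, 0.2566]
ee_rot: [[-0.985, -0.171, -0.0], [-0.171, 0.985, 0.0], [-0.0, 0.0, -1.0]]
wrist_force: [1.2, 0.1, -0.5]
gripper_width: 0.328
```

Request:
{"op": "play_rows", "data": {"targets": [[[1, 0.014, 0.038, 0, 0], [1, 0.028, 0.076, 0, 0], [1, 0.042, 0.114, 0, 0], [1, 0.056, 0.152, 0, 0], [1, 0.07, 0.19, 0, 0]]]}}

```text
time_s: 1.35
tcp_pos: [0.4743, 0.0058, 0.2566]
ee_rot: [[-0.985, -0.171, -0.0], [-0.171, 0.985, 0.0], [0.0, 0.0, -1.0]]
wrist_force: [1.4, -1.0, 0.2]
gripper_width: 0.022
```

Request:
{"op": "play_rows", "data": {"targets": [[[1, 0.01, 0.03, 0, 0], [1, 0.01, 0.035, 0, 0], [1, 0.01, 0.035, 0, 0], [1, 0.01, 0.035, 0, 0]]]}}

```text
time_s: 1.68
tcp_pos: [0.4839, 0.0386, 0.2562]
ee_rot: [[-0.985, -0.172, -0.001], [-0.172, 0.985, -0.0], [0.001, -0.0, -1.0]]
wrist_force: [-0.6, -0.5, -0.4]
gripper_width: 0.005
```

```bash
python3 - <<'E'
from h import *
s=sense();print(s['time_s'],s['tcp_pos'],s['ee_rot'].round(3).tolist(),s['wrist_force'],s['gripper_width'])
c=get_calibration('wrist');w=capture("wrist");cv2.imwrite('pics/w1.png',w)
np.savez('w1.npz',K=c['camera_matrix'],T=c['T']);print(c['T'].round(3))
S=cv2.imread('pics/scene.png');D=cv2.imread('pics/side.png')
r=[]
for n,I,g in(('scene',S,(324,290)),('side',D,(159,258))):
    m=cv2.inRange(cv2.cvtColor(I,cv2.COLOR_BGR2HSV),(100,120,40),(130,255,255))
    k=np.zeros_like(m);cv2.circle(k,g,30,255,-1);y,x=np.nonzero(m&k);print(x.mean(),y.mean(),len(x));r.append(ray(n,(x.mean(),y.mean())))
print('jar cap',tri(r))
E
```

```text
1.6833 [0.4838941  0.03862593 0.25615699] [[-0.985, -0.172, -0.001], [-0.172, 0.985, -0.0], [0.001, -0.0, -1.0]] [-0.5827268  -0.52713694 -0.37157788] 0.004614189126461942
[[-0.172 -0.957 -0.235  0.42 ]
 [ 0.985 -0.167 -0.041  0.027]
 [-0.001 -0.239  0.971  0.424]
 [ 0.     0.     0.     1.   ]]
323.8089395267309 288.92199824715163 1141
158.2985842985843 258.96911196911196 777
jar cap (array([0.70777735, 0.24280563, 0.11100344]), [np.float64(3.031392998995488e-06), np.float64(3.031392998913896e-06)])
```

View pics/w1.png

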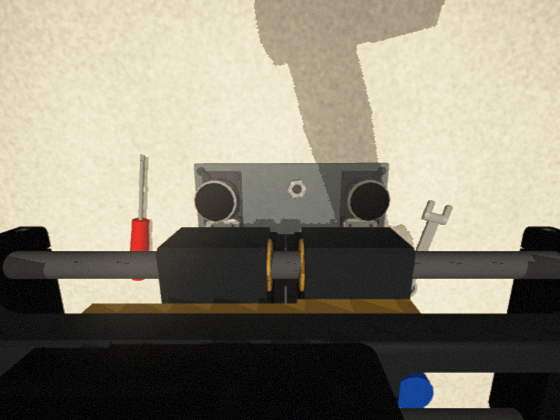

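The wrist view shows the left pad at (370,200), the right at (214,200), level in the image, so the jaws are parallel to the base. The nut is at (297,188), and the gripper hides the middle pad.

```bash
python3 - <<'E'
from h import *
z=np.load('w1.npz');c={'camera_matrix':z['K'],'T':z['T']};I=cv2.imread('pics/w1.png');P=[]
for n,g in(('left',(370,200)),('right',(214,200))):
    e,a=disc(I,g,r=20,th=int(I[g[1],g[0]].max())+25);p=plane(ray('',e[0],c),.062);P.append(p);print(n,np.round(e[0],1),np.round(e[1],1),a,p.round(4))
v=P[0]-P[1];print(np.linalg.norm(v),np.arctan2(-v[0],v[1]))
m=(P[0]+P[1])/2;u=np.array([v[1],-v[0],0])/np.linalg.norm(v);print('mid',m+.095*u,'tags',[q+.053*u for q in(P[0],m+.095*u,P[1])])
E
```

```text
left [369.6 202.1] [37.8 40.4] 1133 [0.4806 0.1471 0.062 ]
right [214.  201.6] [36.6 38.2] 1109 [ 0.5142 -0.0487  0.062 ]
0.19859274547493178 0.16962152186464557
mid [0.59104611 0.06525128 0.062     ] tags [array([0.53288671, 0.15603263, 0.062     ]), array([0.64328549, 0.07419817, 0.062     ]), array([ 0.56641102, -0.03971006,  0.062     ])]
```

Request:
{"op": "play_rows", "data": {"targets": [[[1, -0.001, 0.036, -0.02, 0], [1, -0.002, 0.072, -0.04, 0], [1, -0.003, 0.108, -0.06, 0], [1, -0.003, 0.108, -0.1, 0], [1, -0.003, 0.108, -0.14, 0]]]}}

```text
time_s: 2.15
tcp_pos: [0.4823, 0.1476, 0.1169]
ee_rot: [[-0.985, -0.172, 0.004], [-0.172, 0.985, 0.003], [-0.004, 0.002, -1.0]]
wrist_force: [-0.6, 0.3, -0.5]
gripper_width: 0.004
```

Request:
{"op": "play_rows", "data": {"targets": [[[1, 0, 0, -0.02, 0], [1, 0, 0, -0.025, 0], [1, 0, 0, -0.025, 0], [1, 0, 0, -0.025, 0], [1, 0, 0, -0.025, 0]]]}}

```text
time_s: 2.57
tcp_pos: [0.4829, 0.1469, 0.0937]
ee_rot: [[-0.985, -0.17, 0.004], [-0.17, 0.985, 0.002], [-0.004, 0.001, -1.0]]
wrist_force: [0.3, -0.1, 0.2]
gripper_width: 0.005
```

Request:
{"op": "play_rows", "data": {"targets": [[[1, 0, 0, -0.01, 0], [1, 0, 0, -0.012, 0], [1, 0, 0, -0.014, 0], [1, 0, 0, -0.014, 0], [1, 0, 0, -0.014, 0]]]}}

```text
time_s: 2.98
tcp_pos: [0.4818, 0.1469, 0.0784]
ee_rot: [[-0.985, -0.171, 0.001], [-0.171, 0.985, 0.001], [-0.001, 0.0, -1.0]]
wrist_force: [-0.2, -0.1, 0.4]
gripper_width: 0.004
```

Request:
{"op": "play_rows", "data": {"targets": [[[1, 0, 0, -0.003, 0], [1, 0, 0, -0.003, 0], [1, 0, 0, -0.003, 0], [1, 0, 0, -0.003, 0]]]}}

```text
time_s: 3.32
tcp_pos: [0.4814, 0.1467, 0.0747]
ee_rot: [[-0.985, -0.171, -0.0], [-0.171, 0.985, -0.0], [0.0, -0.0, -1.0]]
wrist_force: [-0.1, -0.8, 0.3]
gripper_width: 0.005
```

Request:
{"op": "play_rows", "data": {"targets": [[[1, 0, 0, -0.003, 0], [1, 0, 0, -0.003, 0], [1, 0, 0, -0.003, 0], [1, 0, 0, -0.003, 0]]]}}

```text
time_s: 3.65
tcp_pos: [0.4814, 0.1467, 0.0715]
ee_rot: [[-0.985, -0.171, -0.0], [-0.171, 0.985, -0.0], [0.0, -0.0, -1.0]]
wrist_force: [-0.6, 0.1, 0.8]
gripper_width: 0.005
```

Request:
{"op": "play_rows", "data": {"targets": [[[1, 0, 0, -0.002, 0], [1, 0, 0, -0.002, 0]]]}}

```text
time_s: 3.82
tcp_pos: [0.4812, 0.1466, 0.0694]
ee_rot: [[-0.985, -0.171, -0.0], [-0.171, 0.985, -0.0], [0.0, -0.0, -1.0]]
wrist_force: [-0.9, 0.0, 0.3]
gripper_width: 0.006
```

```bash
cat > f.py <<'E'
from h import *
import sys
f=[]
for i in range(6):
    im=capture('side');s=sense();f.append([*s['wrist_force'],s['tcp_pos'][2]])
f=np.array(f);print(s['time_s'],f.mean(0).round(4),f[:,2].round(2))
if len(sys.argv)>1: cv2.imwrite('pics/'+sys.argv[1],cv2.resize(im[170:330,180:380],(800,640))[:600])
E
python3 f.py p1.png
```

```text
4.1167 [-0.0379 -0.0559  0.0208  0.0696] [ 0.57 -0.37 -0.23 -0.07 -0.04  0.27]
```

View pics/p1.png

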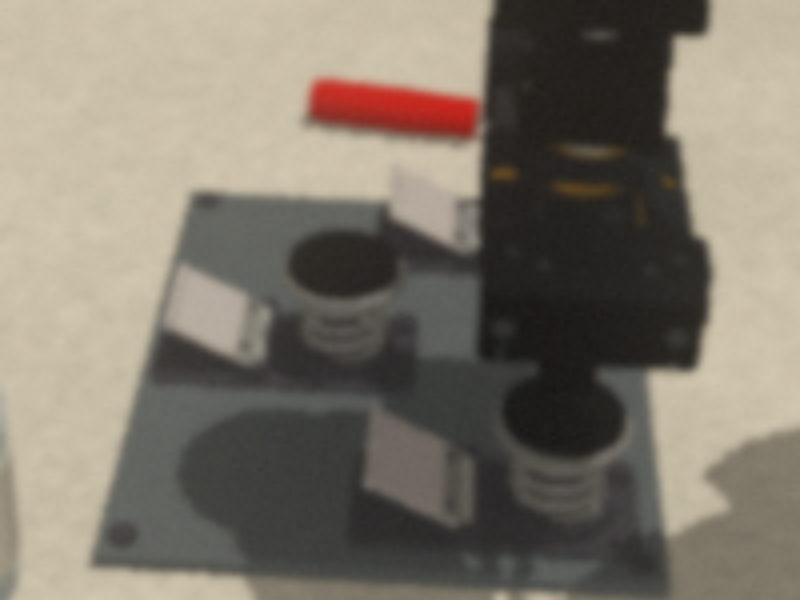

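The crop shows the finger above the left pad (565,415 in the crop) with the spring still long. Force is zero, so there is no contact yet. I continue down.

Request:
{"op": "play_rows", "data": {"targets": [[[1, 0, 0, -0.002, 0], [1, 0, 0, -0.002, 0], [1, 0, 0, -0.002, 0]]]}}

```text
time_s: 4.37
tcp_pos: [0.4813, 0.1467, 0.0675]
ee_rot: [[-0.985, -0.171, -0.0], [-0.171, 0.985, -0.0], [0.0, -0.0, -1.0]]
wrist_force: [-0.2, -0.4, -0.2]
gripper_width: 0.001
```

Request:
{"op": "play_rows", "data": {"targets": [[[1, 0, 0, -0.002, 0], [1, 0, 0, -0.002, 0], [1, 0, 0, -0.002, 0]]]}}

```text
time_s: 4.62
tcp_pos: [0.4813, 0.1467, 0.0655]
ee_rot: [[-0.985, -0.171, -0.0], [-0.171, 0.985, -0.0], [0.0, -0.0, -1.0]]
wrist_force: [-0.2, 0.3, 0.3]
gripper_width: 0.006
```

Request:
{"op": "play_rows", "data": {"targets": [[[1, 0, 0, -0.002, 0], [1, 0, 0, -0.002, 0], [1, 0, 0, -0.002, 0]]]}}

```text
time_s: 4.87
tcp_pos: [0.4813, 0.1467, 0.0635]
ee_rot: [[-0.985, -0.171, -0.0], [-0.171, 0.985, -0.0], [0.0, -0.0, -1.0]]
wrist_force: [0.3, -1.3, -0.0]
gripper_width: 0.005
```

```bash
python3 f.py p2.png
```

```text
5.1667 [ 0.285  -0.1428  0.1748  0.0637] [-0.15  0.54  0.11  0.25 -0.16  0.46]
```

```bash
python3 - <<'E'
from h import *
a=capture('scene')[120:270,250:450];b=capture('side')[200:350,250:400]
cv2.imwrite('pics/p3.png',np.hstack([cv2.resize(cv2.convertScaleAbs(a,alpha=2,beta=20),(450,338),interpolation=2),cv2.resize(cv2.convertScaleAbs(b,alpha=2,beta=20),(338,338),interpolation=2)]))
E
```

```text
(no output)
```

View pics/p3.png

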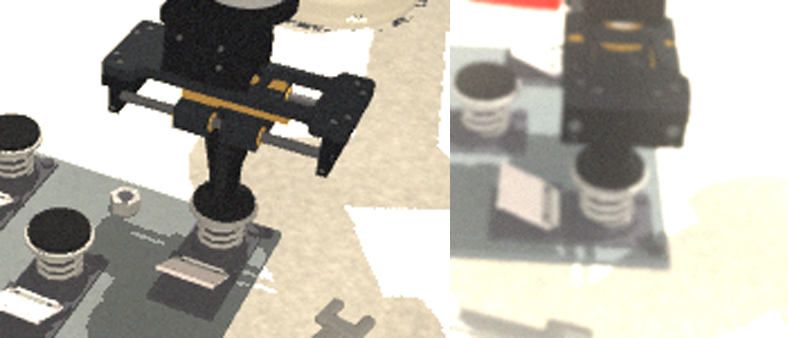

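The crops show the finger ending on or over the left pad. Black on black, contact can't be told by eye, so I compare the light cap rim with the first picture.

```bash
python3 - <<'E'
from h import *
S=cv2.imread('pics/scene.png').max(2);N=capture('scene').max(2)
D=cv2.imread('pics/side.png').max(2);M=capture('side').max(2)
print('scene x=349',S[200:240,349].tolist(),N[200:240,349].tolist(),sep='\n')
print('side x=320',D[265:305,320].tolist(),M[265:305,320].tolist(),sep='\n')
s=sense();print(s['effort'],s['joints'],s['wrist_force'],s['moment'])
E
```

```text
scene x=349
[15, 6, 12, 13, 8, 10, 12, 11, 9, 15, 11, 14, 15, 11, 7, 12, 14, 10, 16, 92, 62, 59, 66, 29, 24, 65, 66, 27, 48, 72, 47, 21, 25, 25, 25, 25, 23, 25, 25, 46]
[10, 10, 10, 9, 13, 9, 13, 7, 8, 7, 5, 12, 6, 8, 10, 5, 10, 12, 20, 64, 70, 68, 78, 35, 32, 75, 76, 30, 55, 79, 54, 26, 27, 28, 27, 26, 29, 28, 28, 40]
side x=320
[32, 33, 33, 35, 33, 33, 33, 35, 36, 32, 35, 35, 31, 34, 36, 34, 34, 35, 47, 76, 92, 93, 85, 79, 65, 59, 70, 78, 75, 67, 73, 80, 75, 67, 63, 60, 56, 48, 52, 50]
[30, 29, 27, 30, 26, 28, 31, 28, 26, 27, 28, 32, 30, 30, 29, 28, 27, 32, 39, 57, 74, 88, 92, 87, 74, 64, 76, 91, 84, 78, 82, 90, 80, 74, 67, 65, 55, 53, 51, 53]
[ 6.22280240e-04 -3.21079266e+01  1.33558077e+01  2.97327161e+00
 -8.51324969e-02 -7.42160040e-06] [ 3.54623371e+01  2.03007478e+01 -2.78830618e+01 -4.05731455e-04
 -4.18104647e+01 -1.15618252e+02] [0.4956057  0.06511727 0.67348325] [-0.01147731 -0.05399744  0.01139003]
```

The rim hasn't moved, so there's really no contact; shut fingers evidently reach less far than stated. I go on down in small steps.

Request:
{"op": "play_rows", "data": {"targets": [[[1, 0, 0, -0.002, 0], [1, 0, 0, -0.002, 0], [1, 0, 0, -0.002, 0]]]}}

```text
time_s: 5.62
tcp_pos: [0.4813, 0.1466, 0.0615]
ee_rot: [[-0.985, -0.171, -0.0], [-0.171, 0.985, -0.0], [0.0, -0.0, -1.0]]
wrist_force: [-1.7, -0.3, 0.3]
gripper_width: 0.006
```

Request:
{"op": "play_rows", "data": {"targets": [[[1, 0, 0, -0.002, 0], [1, 0, 0, -0.002, 0], [1, 0, 0, -0.002, 0]]]}}

```text
time_s: 5.87
tcp_pos: [0.4813, 0.1467, 0.0595]
ee_rot: [[-0.985, -0.171, -0.0], [-0.171, 0.985, -0.0], [0.0, -0.0, -1.0]]
wrist_force: [0.5, 0.5, 0.1]
gripper_width: 0.009
```

```bash
python3 - <<'E'
from h import *
f=[]
for i in range(4):
    N=capture('side').max(2);f.append(sense()['wrist_force'])
print(np.mean(f,0),sense()['tcp_pos'])
N=capture('scene').max(2);print(N[212:235,349].tolist())
E
```

```text
[-0.09340374  0.16027344  0.08643776] [0.48143735 0.14672254 0.05968156]
[6, 9, 11, 7, 10, 9, 20, 63, 69, 69, 78, 34, 31, 77, 76, 28, 55, 77, 53, 26, 30, 30, 28]
```

```bash
cat >> h.py <<'E'
def proj(n,p):
    c=get_calibration(n);q=np.linalg.inv(c['T'])@[*p,1];v=c['camera_matrix']@[q[0],-q[1],-q[2]];return (v[:2]/v[2]).round(1)
E
python3 - <<'E'
from h import *
t=sense()['tcp_pos'];o=[]
for n,(x,y) in(('scene',(349,195)),('side',(318,262))):
    for dz in(-.017,0,.03):print(n,dz,proj(n,t+[0,0,dz]))
    I=capture(n)[y-40:y+40,x-40:x+40];I=cv2.resize(I,(400,400),interpolation=2)
    o.append(np.uint8(255*np.clip((I/255.)*(3.0 if n=='scene' else 2.5),0,1)**.5))
cv2.imwrite('pics/p4.png',np.hstack(o))
E
```

```text
scene -0.017 [348.4 215.2]
scene 0 [349.2 208.1]
scene 0.03 [350.7 195.1]
side -0.017 [318.9 280.8]
side 0 [319.6 272.4]
side 0.03 [321.  257.1]
```

View pics/p4.png

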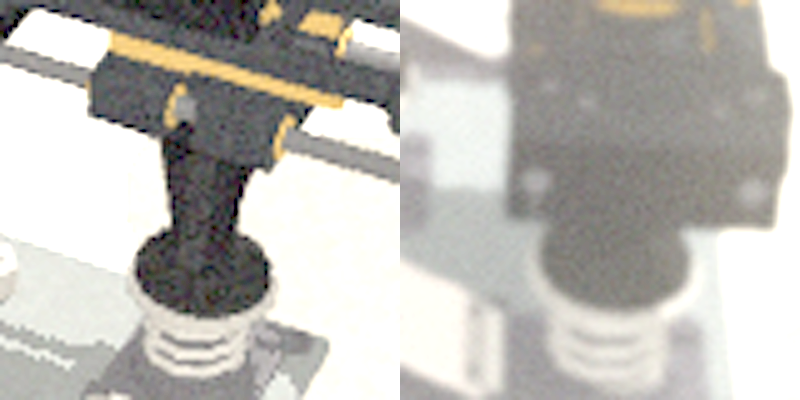

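The finger does stand over the disc (scene crop 205,260), and its visible length fits tips about level with the TCP. I keep stepping down.

Request:
{"op": "play_rows", "data": {"targets": [[[1, 0, 0, -0.002, 0], [1, 0, 0, -0.002, 0], [1, 0, 0, -0.002, 0]]]}}

```text
time_s: 6.47
tcp_pos: [0.4813, 0.1466, 0.0575]
ee_rot: [[-0.985, -0.171, -0.0], [-0.171, 0.985, -0.0], [0.0, -0.0, -1.0]]
wrist_force: [-0.1, 0.7, 0.1]
gripper_width: 0.003
```

Request:
{"op": "play_rows", "data": {"targets": [[[1, 0, 0, -0.002, 0], [1, 0, 0, -0.002, 0], [1, 0, 0, -0.002, 0]]]}}

```text
time_s: 6.72
tcp_pos: [0.4816, 0.1468, 0.0558]
ee_rot: [[-0.985, -0.171, 0.0], [-0.171, 0.985, 0.0], [-0.0, 0.0, -1.0]]
wrist_force: [-0.5, 0.5, 1.0]
gripper_width: 0.003
```

```bash
cat > g.py <<'E'
from h import *
f=[]
for i in range(5):
    N=capture('scene');f.append(sense()['wrist_force'])
np.save('n.npy',N)
print(np.mean(f,0).round(2),sense()['tcp_pos'].round(4),sense()['time_s'])
print(N.max(2)[212:235,349].tolist())
E
python3 g.py
```

```text
[ 0.53 -0.37  1.78] [0.4816 0.1468 0.0558] 6.9667
[6, 8, 6, 5, 12, 12, 13, 68, 73, 72, 82, 53, 30, 75, 76, 33, 55, 80, 55, 26, 27, 27, 29]
```

Contact: 1.8 N at TCP z 0.0558. I press further, with readings.

Request:
{"op": "play_rows", "data": {"targets": [[[1, 0, 0, -0.002, 0], [1, 0, 0, -0.002, 0], [1, 0, 0, -0.002, 0]]]}}

```text
time_s: 7.22
tcp_pos: [0.4816, 0.1468, 0.0538]
ee_rot: [[-0.985, -0.171, 0.0], [-0.171, 0.985, 0.0], [-0.0, 0.0, -1.0]]
wrist_force: [-0.4, -0.8, 3.4]
gripper_width: 0.004
```

```bash
python3 g.py
```

```text
[0.   0.33 3.54] [0.4816 0.1468 0.0538] 7.4667
[5, 5, 7, 10, 8, 9, 10, 19, 65, 73, 71, 81, 44, 75, 75, 32, 52, 80, 52, 24, 30, 28, 30]
```

Request:
{"op": "play_rows", "data": {"targets": [[[1, 0, 0, -0.002, 0], [1, 0, 0, -0.002, 0], [1, 0, 0, -0.002, 0]]]}}

```text
time_s: 7.72
tcp_pos: [0.4817, 0.1468, 0.0518]
ee_rot: [[-0.985, -0.171, 0.0], [-0.171, 0.985, 0.0], [-0.001, 0.0, -1.0]]
wrist_force: [-0.7, 0.1, 4.9]
gripper_width: 0.004
```

```bash
python3 g.py; python3 - <<'E'
from h import *
N=np.load('n.npy')[150:240,300:400]
cv2.imwrite('pics/p5.png',np.uint8(255*np.clip(cv2.resize(N,(700,630),interpolation=2)[:600]/255.*3.5,0,1)**.45))
t=sense()['tcp_pos']
for d in (-.017,-.005,0,.004,.049):print(d,(proj('scene',t+[0,0,d])-[300,150])*7)
E
```

```text
[-0.24  0.09  5.23] [0.4816 0.1468 0.0519] 7.9667
[5, 10, 10, 11, 14, 8, 7, 7, 21, 64, 72, 70, 75, 66, 76, 27, 55, 79, 55, 25, 30, 27, 29]
-0.017 [336.7 479.5]
-0.005 [340.2 445.2]
0 [342.3 430.5]
0.004 [343.  418.6]
0.049 [359.1 281.4]
```

View pics/p5.png

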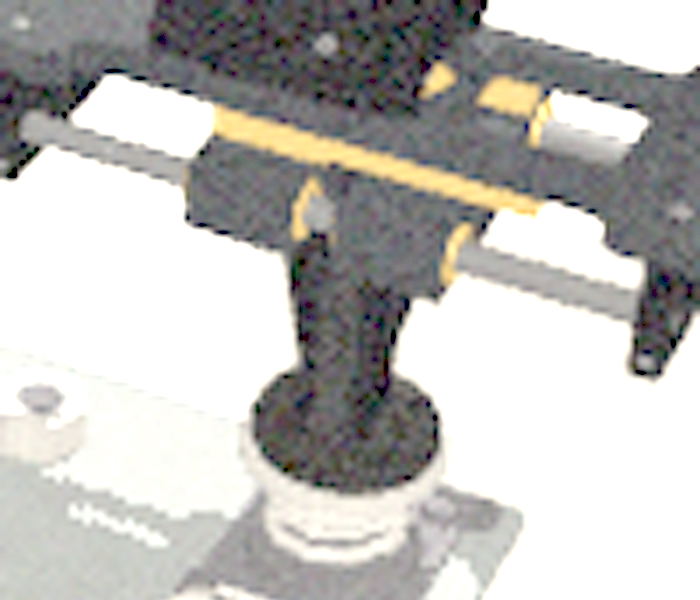

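The left pad visibly sinks at about 0.86 N/mm (5.2 N at roughly 6 mm), so it is stiff. The tips sit about level with the TCP. Now the middle pad.

Request:
{"op": "play_rows", "data": {"targets": [[[1, 0, 0, 0.02, 0], [1, 0, 0, 0.035, 0], [1, 0.025, -0.02, 0.035, 0], [1, 0.05, -0.04, 0.035, 0], [1, 0.075, -0.06, 0.035, 0]]]}}

```text
time_s: 8.38
tcp_pos: [0.5564, 0.0862, 0.0862]
ee_rot: [[-0.985, -0.172, -0.001], [-0.172, 0.985, 0.0], [0.001, 0.0, -1.0]]
wrist_force: [0.6, 0.6, -0.0]
gripper_width: 0.005
```

Request:
{"op": "play_rows", "data": {"targets": [[[1, 0.02, -0.015, 0, 0], [1, 0.033, -0.022, 0, 0], [1, 0.033, -0.022, -0.01, 0], [1, 0.033, -0.022, -0.023, 0], [1, 0.033, -0.022, -0.023, 0]]]}}

```text
time_s: 8.8
tcp_pos: [0.5861, 0.0639, 0.0597]
ee_rot: [[-0.986, -0.169, -0.008], [-0.169, 0.986, -0.001], [0.008, -0.0, -1.0]]
wrist_force: [-1.9, -0.1, -1.0]
gripper_width: 0.006
```

Request:
{"op": "play_rows", "data": {"targets": [[[1, 0, 0, -0.002, 0], [1, 0, 0, -0.005, 0], [1, 0, 0, -0.008, 0], [1, 0, 0, -0.008, 0], [1, 0, 0, -0.008, 0]]]}}

```text
time_s: 9.22
tcp_pos: [0.5894, 0.0651, 0.0561]
ee_rot: [[-0.985, -0.171, 0.0], [-0.171, 0.985, 0.0], [-0.0, 0.0, -1.0]]
wrist_force: [0.2, 1.4, 1.2]
gripper_width: 0.005
```

```bash
python3 g.py
```

```text
[0.13 0.59 1.09] [0.5896 0.0649 0.056 ] 9.4667
[6, 7, 9, 9, 9, 14, 21, 65, 72, 70, 79, 36, 31, 78, 79, 30, 58, 82, 57, 29, 27, 30, 30]
```

Request:
{"op": "play_rows", "data": {"targets": [[[1, 0, 0, -0.001, 0], [1, 0, 0, -0.002, 0], [1, 0, 0, -0.003, 0], [1, 0, 0, -0.003, 0]]]}}

```text
time_s: 9.8
tcp_pos: [0.5897, 0.0648, 0.0529]
ee_rot: [[-0.985, -0.171, 0.001], [-0.171, 0.985, 0.0], [-0.001, 0.0, -1.0]]
wrist_force: [-0.6, 0.7, 3.7]
gripper_width: 0.005
```

```bash
python3 g.py
```

```text
[-0.69  0.84  3.66] [0.5896 0.0648 0.0529] 10.05
[10, 6, 6, 8, 8, 10, 20, 67, 73, 71, 79, 35, 32, 77, 79, 31, 58, 84, 54, 28, 27, 29, 33]
```

Request:
{"op": "play_rows", "data": {"targets": [[[1, 0, 0, -0.0015, 0], [1, 0, 0, -0.0015, 0], [1, 0, 0, -0.0015, 0]]]}}

```text
time_s: 10.3
tcp_pos: [0.5896, 0.0648, 0.0513]
ee_rot: [[-0.985, -0.171, 0.0], [-0.171, 0.985, 0.0], [-0.0, 0.0, -1.0]]
wrist_force: [-1.2, 1.5, 5.0]
gripper_width: 0.004
```

```bash
python3 g.py
```

```text
[-0.75  1.31  4.71] [0.5896 0.0648 0.0513] 10.55
[9, 12, 7, 14, 8, 10, 21, 68, 74, 74, 81, 37, 32, 77, 78, 28, 56, 80, 54, 28, 30, 31, 31]
```

Request:
{"op": "play_rows", "data": {"targets": [[[1, 0, 0, 0.02, 0], [1, 0, 0, 0.035, 0], [1, -0.018, -0.027, 0.035, 0], [1, -0.036, -0.055, 0.035, 0], [1, -0.054, -0.083, 0.035, 0]]]}}

```text
time_s: 10.97
tcp_pos: [0.5339, -0.0191, 0.0852]
ee_rot: [[-0.985, -0.172, -0.002], [-0.172, 0.985, -0.0], [0.002, 0.0, -1.0]]
wrist_force: [0.6, -0.5, -0.0]
gripper_width: 0.005
```

Request:
{"op": "play_rows", "data": {"targets": [[[1, -0.015, -0.025, 0, 0], [1, -0.021, -0.031, 0, 0], [1, -0.021, -0.031, -0.01, 0], [1, -0.021, -0.031, -0.023, 0], [1, -0.021, -0.031, -0.023, 0]]]}}

```text
time_s: 11.38
tcp_pos: [0.5127, -0.0493, 0.0603]
ee_rot: [[-0.985, -0.17, -0.005], [-0.17, 0.985, -0.0], [0.005, 0.0, -1.0]]
wrist_force: [0.3, -0.6, 0.1]
gripper_width: 0.005
```

Request:
{"op": "play_rows", "data": {"targets": [[[1, 0, 0, -0.002, 0], [1, 0, 0, -0.005, 0], [1, 0, 0, -0.008, 0], [1, 0, 0, -0.008, 0], [1, 0, 0, -0.008, 0]]]}}

```text
time_s: 11.8
tcp_pos: [0.5148, -0.049, 0.0553]
ee_rot: [[-0.985, -0.171, 0.001], [-0.171, 0.985, 0.0], [-0.001, -0.0, -1.0]]
wrist_force: [-0.0, -0.1, 0.1]
gripper_width: 0.008
```

```bash
python3 g.py
```

```text
[-0.06  0.32  0.67] [ 0.5146 -0.0492  0.0554] 12.05
[11, 12, 15, 15, 11, 12, 20, 105, 68, 69, 74, 32, 31, 72, 75, 29, 53, 77, 52, 25, 28, 29, 29]
```

Request:
{"op": "play_rows", "data": {"targets": [[[1, 0, 0, -0.001, 0], [1, 0, 0, -0.002, 0], [1, 0, 0, -0.003, 0], [1, 0, 0, -0.003, 0]]]}}

```text
time_s: 12.38
tcp_pos: [0.5147, -0.0493, 0.0522]
ee_rot: [[-0.985, -0.171, 0.001], [-0.171, 0.985, 0.0], [-0.001, -0.0, -1.0]]
wrist_force: [0.0, 0.6, 2.6]
gripper_width: 0.004
```

```bash
python3 g.py
```

```text
[0.34 0.48 1.71] [ 0.5146 -0.0492  0.0523] 12.6333
[12, 14, 18, 9, 13, 7, 19, 105, 70, 68, 75, 32, 29, 72, 74, 29, 52, 76, 55, 30, 29, 25, 29]
```

Request:
{"op": "play_rows", "data": {"targets": [[[1, 0, 0, -0.0015, 0], [1, 0, 0, -0.0015, 0], [1, 0, 0, -0.0015, 0]]]}}

```text
time_s: 12.88
tcp_pos: [0.5146, -0.0492, 0.0507]
ee_rot: [[-0.985, -0.171, 0.0], [-0.171, 0.985, 0.0], [-0.0, -0.0, -1.0]]
wrist_force: [0.6, 1.1, 2.7]
gripper_width: 0.005
```

```bash
python3 g.py
```

```text
[0.68 0.56 2.12] [ 0.5146 -0.0492  0.0508] 13.1333
[13, 10, 11, 15, 15, 9, 16, 103, 70, 70, 74, 32, 32, 73, 72, 30, 52, 75, 53, 29, 27, 24, 29]
```

Request:
{"op": "play_rows", "data": {"targets": [[[1, 0, 0, 0.02, 0], [1, 0, 0, 0.035, 0], [1, 0.025, -0.005, 0.035, 0], [1, 0.05, -0.005, 0.035, 0], [1, 0.066, -0.005, 0.035, 0]]]}}

```text
time_s: 13.55
tcp_pos: [0.5816, -0.0546, 0.0856]
ee_rot: [[-0.985, -0.171, -0.0], [-0.171, 0.985, -0.0], [0.0, -0.0, -1.0]]
wrist_force: [0.2, 0.9, -0.8]
gripper_width: 0.007
```

The right pad is soft: 2.1 N at about 6.6 mm, against roughly 5 N for the others. I push its tag near the free edge, off to the outer side, so the gripper body clears the pads.

Request:
{"op": "play_rows", "data": {"targets": [[[1, 0.006, 0.0, -0.02, 0], [1, 0.006, 0.0, -0.035, 0], [1, 0.006, 0, -0.045, 0], [1, 0.006, 0, -0.05, 0], [1, 0.006, 0, -0.05, 0]]]}}

```text
time_s: 13.97
tcp_pos: [0.5849, -0.0545, 0.0341]
ee_rot: [[-0.985, -0.171, -0.004], [-0.171, 0.985, -0.001], [0.004, 0.0, -1.0]]
wrist_force: [-0.1, 0.5, -0.7]
gripper_width: 0.002
```

Request:
{"op": "play_rows", "data": {"targets": [[[1, 0, 0, -0.004, 0], [1, 0, 0, -0.008, 0], [1, 0, 0, -0.012, 0], [1, 0, 0, -0.014, 0], [1, 0, 0, -0.014, 0]]]}}

```text
time_s: 14.38
tcp_pos: [0.5861, -0.0543, 0.0214]
ee_rot: [[-0.985, -0.171, -0.001], [-0.171, 0.985, 0.0], [0.001, 0.0, -1.0]]
wrist_force: [-0.2, 0.2, -0.5]
gripper_width: 0.002
```

Request:
{"op": "play_rows", "data": {"targets": [[[1, 0, 0, -0.002, 0], [1, 0, 0, -0.004, 0], [1, 0, 0, -0.005, 0], [1, 0, 0, -0.005, 0]]]}}

```text
time_s: 14.72
tcp_pos: [0.5863, -0.0543, 0.0164]
ee_rot: [[-0.985, -0.171, -0.0], [-0.171, 0.985, -0.0], [0.0, 0.0, -1.0]]
wrist_force: [0.8, -0.1, 0.4]
gripper_width: 0.0
```

```bash
python3 g.py; python3 - <<'E'
from h import *
N=np.load('n.npy')[150:290,170:356]
cv2.imwrite('pics/p6.png',np.uint8(255*np.clip(cv2.resize(N,(797,600),interpolation=2)/255.*2,0,1)**.6))
E
```

```text
[-0.44  0.03  0.33] [ 0.5862 -0.0543  0.0166] 14.9667
[15, 17, 18, 17, 13, 8, 21, 111, 73, 74, 78, 35, 33, 77, 79, 34, 56, 81, 56, 27, 27, 26, 32]
```

View pics/p6.png

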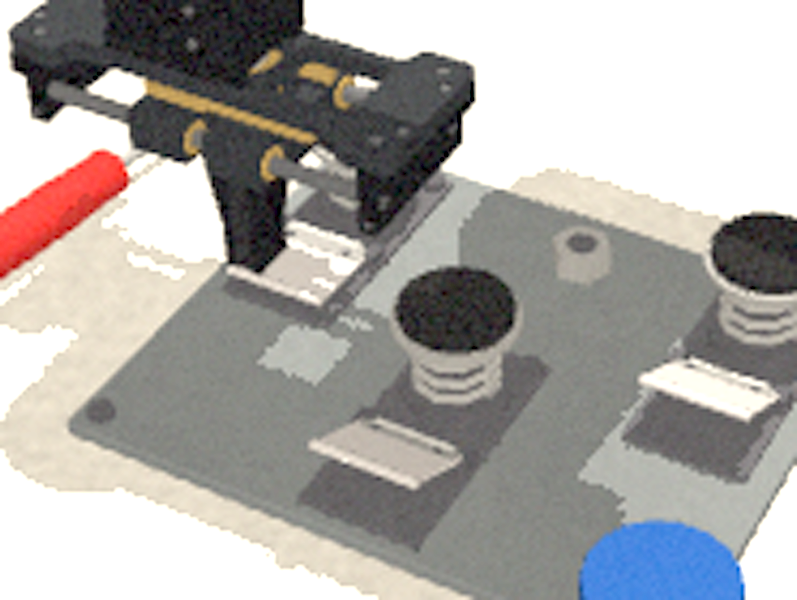

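The right tag (crop 295,270) is nearly down under the finger; the other tags stand and the body is clear of the pads. A few mm more, until the force rises.

Request:
{"op": "play_rows", "data": {"targets": [[[1, 0, 0, -0.001, 0], [1, 0, 0, -0.002, 0], [1, 0, 0, -0.002, 0], [1, 0, 0, -0.002, 0]]]}}

```text
time_s: 15.3
tcp_pos: [0.5864, -0.0543, 0.0146]
ee_rot: [[-0.985, -0.171, -0.0], [-0.171, 0.985, 0.0], [0.0, 0.0, -1.0]]
wrist_force: [-0.2, 0.1, 0.7]
gripper_width: 0.006
```

Request:
{"op": "play_rows", "data": {"targets": [[[1, 0, 0, -0.001, 0], [1, 0, 0, -0.001, 0], [1, 0, 0, -0.001, 0]]]}}

```text
time_s: 15.55
tcp_pos: [0.5864, -0.0543, 0.0136]
ee_rot: [[-0.985, -0.171, -0.0], [-0.171, 0.985, -0.0], [0.0, 0.0, -1.0]]
wrist_force: [0.3, 1.0, -0.1]
gripper_width: -0.0
```

```bash
python3 g.py
```

```text
[-0.29  0.18 -0.03] [ 0.5863 -0.0543  0.0136] 15.8
[18, 13, 18, 18, 11, 11, 22, 111, 72, 71, 79, 35, 30, 76, 77, 30, 56, 82, 54, 28, 28, 28, 28]
```

Request:
{"op": "play_rows", "data": {"targets": [[[1, 0, 0, -0.001, 0], [1, 0, 0, -0.001, 0], [1, 0, 0, -0.001, 0]]]}}

```text
time_s: 16.05
tcp_pos: [0.5864, -0.0543, 0.0126]
ee_rot: [[-0.985, -0.171, 0.0], [-0.171, 0.985, 0.0], [-0.0, 0.0, -1.0]]
wrist_force: [0.4, 0.1, -0.4]
gripper_width: 0.006
```

Request:
{"op": "play_rows", "data": {"targets": [[[1, 0, 0, -0.001, 0], [1, 0, 0, -0.001, 0], [1, 0, 0, -0.001, 0]]]}}

```text
time_s: 16.3
tcp_pos: [0.5864, -0.0543, 0.0124]
ee_rot: [[-0.985, -0.171, 0.0], [-0.171, 0.985, -0.0], [-0.0, -0.0, -1.0]]
wrist_force: [-1.8, 0.9, 5.1]
gripper_width: 0.009
```

```bash
python3 g.py; python3 - <<'E'
from h import *
N=np.load('n.npy')[180:230,190:300]
cv2.imwrite('pics/p7.png',np.uint8(255*np.clip(cv2.resize(N,(792,360),interpolation=2)/255.*2,0,1)**.6))
E
```

```text
[-1.83  0.7   5.57] [ 0.5864 -0.0543  0.0124] 16.55
[17, 16, 12, 13, 11, 11, 20, 110, 73, 72, 80, 38, 32, 77, 78, 32, 58, 81, 55, 28, 26, 29, 32]
```

View pics/p7.png

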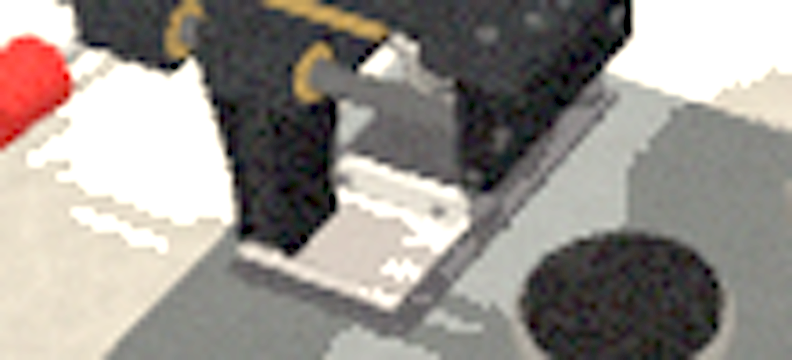

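The stop is reached at z 0.0124 with 5.6 N, and the tag lies flat in the picture. I lift clear and check.

Request:
{"op": "play_rows", "data": {"targets": [[[1, 0, 0, 0.02, 0], [1, 0, 0, 0.05, 0], [1, 0, 0, 0.09, 0], [1, 0, 0, 0.13, 0], [1, 0, 0, 0.17, 0]]]}}

```text
time_s: 16.97
tcp_pos: [0.5859, -0.0543, 0.1831]
ee_rot: [[-0.985, -0.171, -0.001], [-0.171, 0.985, -0.0], [0.001, 0.0, -1.0]]
wrist_force: [1.5, -0.3, -0.2]
gripper_width: 0.007
```

Request:
{"op": "play_rows", "data": {"targets": [[[1, -0.02, -0.03, 0.02, 0], [1, -0.04, -0.06, 0.04, 0], [1, -0.06, -0.09, 0.06, 0], [1, -0.08, -0.12, 0.06, 0], [1, -0.1, -0.15, 0.06, 0]]]}}

```text
time_s: 17.38
tcp_pos: [0.486, -0.2054, 0.2433]
ee_rot: [[-0.985, -0.172, 0.004], [-0.172, 0.985, -0.0], [-0.004, -0.001, -1.0]]
wrist_force: [0.3, -0.7, -0.1]
gripper_width: 0.003
```

Request:
{"op": "play_rows", "data": {"targets": [[[1, -0.02, -0.035, 0, 0], [1, -0.04, -0.07, 0, 0], [1, -0.04, -0.07, 0, 0], [1, -0.04, -0.07, 0, 0]]]}}

```text
time_s: 17.72
tcp_pos: [0.4452, -0.2758, 0.2415]
ee_rot: [[-0.986, -0.167, 0.0], [-0.167, 0.986, 0.0], [-0.0, 0.0, -1.0]]
wrist_force: [-0.6, 0.0, 0.6]
gripper_width: 0.006
```

```bash
python3 - <<'E'
from h import *
a=capture('scene');b=capture('side');cv2.imwrite('pics/endS.png',a);cv2.imwrite('pics/endD.png',b)
print(sense()['time_s'],sense()['wrist_force'],sense()['tcp_pos'])
A=a[160:320,150:420];B=b[180:340,140:360]
f=lambda I,s:np.uint8(255*np.clip(cv2.resize(I,s,interpolation=2)/255.*1.8,0,1)**.6)
cv2.imwrite('pics/p8.png',np.vstack([f(A,(506,300)),f(B,(506,300))]))
# tag edge points: level tag outline check, right tag at 18 mm top
S=cv2.imread('pics/scene.png');d=cv2.absdiff(a,S).max(2)
u=np.array([.985,.171,0]);v=np.array([-.171,.985,0]);p=np.array([.5148,-.0487,0])
for du,h in((.081,.018),(.037,.018)):
    print([proj('scene',p+u*du+v*y+[0,0,h]).tolist() for y in(-.024,.024)],[proj('side',p+u*du+v*y+[0,0,h]).tolist() for y in(-.024,.024)])
E
```

```text
17.8167 [0.10575014 0.64894878 0.51249272] [ 0.44649126 -0.27414893  0.2414871 ]
[[224.5, 213.3], [245.6, 221.0]] [[276.5, 219.5], [275.1, 232.2]]
[[236.8, 200.8], [257.4, 208.1]] [[297.9, 220.6], [297.5, 233.4]]
```

View pics/p8.png

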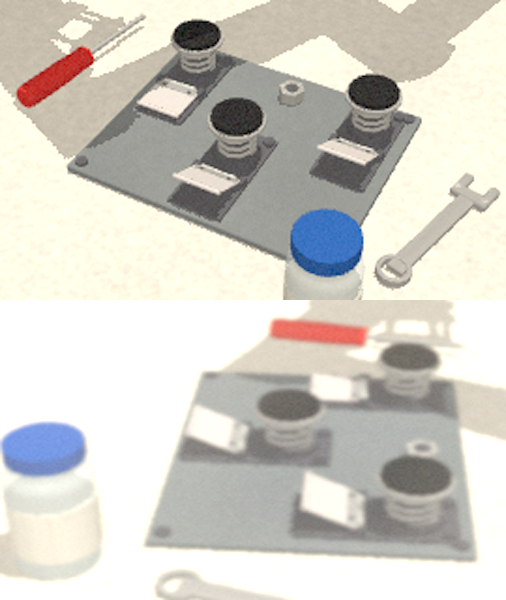

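The right tag lies flat: its free-edge corners at about (223,215) and (246,223) match the level prediction within 2 px. The other two tags stand, the pads are up and the loose things look unmoved. Handing in.

```bash
python3 -c "
from station import *
print(finish_job())"
```

```text
the job is handed in; nothing more can be done
None
```

The right mount is the soft one. I pressed the pads left, middle, right, pushed the right mount's tag down flat, lifted the hand clear and handed the job in at about 18 s. No verdict was reported.

| Pad | Force at greatest depth | Stiffness |
|---|---|---|
| Left | 5.2 N at about 6 mm | 0.86 N/mm |
| Middle | 4.7 N at about 6 mm | 0.8 N/mm |
| Right | 2.1 N at about 6.6 mm | 0.33 N/mm |

**Tag:** I pushed it until it met its stop (5.6 N, z 12.4 mm). Afterwards its free-edge corners were within about 2 px of where a level tag should appear.

**Last pictures:** the other two tags stand, all pads are up, and the spanner, screwdriver, nut and jar look unmoved. I judged the loose things by eye and did not measure them.

**Disagreements:**
- **Fingertip length:** contact came at TCP z of about 57.5 mm, where the stated 17 mm fingertip length and 62 mm pad height gave 79 mm. The shut fingertips ended about level with the TCP. I therefore went by force and pictures for depth.
- **Stiff pads:** both stiff pads read slightly below the stated range of 4.5 to 6 N at 5 mm, at about 4.0 to 4.3 N. The soft one was still clearly apart.

I viewed 10 pictures, plus one more for the final check.

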